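# Move the tote divider and lay in the long trunking

### The arm

A 6-joint arm with a two-finger parallel gripper is mounted at the origin on the work surface. World frame = base frame: x ahead of the robot, y to its left, z up, the work surface at z = 0. Lengths are in m, angles in degrees, forces in N, time in s.
With the tool pointing down it reaches from about 0.3 to 0.875 m from the base axis. Payload 6.4 kg.
Tool frame: the origin (TCP) lies at the very end of the fingers, on their centre line; the grasp point (between the pads) lies behind it (arm.hold_point_z is the z of the grasp point in the tool frame, in m); z points along the fingers, x is the direction in which the jaws open and shut, and the axes are right-handed (so a half turn about z gives the same grasp; the last joint's range is limited). The gripper opens to 88 mm and grips with 3 to 60 N. Pads are 18 mm wide; open, the fingers measure 123 mm over their backs; the gripper's body (75 mm by 187 mm) begins 45 mm behind the grasp point.
Start: joints at [-83.039, 10.359, 92.074, -0, 77.567, -11.82], TCP at [0.185, -0.544, 0.212] pointing down, gripper open.
Joint ranges: [-171.53, 171.53], [-51.25, 118.39], [17.06, 147.69], [-65.23, 245.23], [0, 150.52], [-178.68, 178.68]. Speed limits (degrees/s): [147.25, 147.25, 172.46, 180, 180, 180].

### API

Orientations are given as a 3x3 rotation matrix whose columns are the frame's x, y, z axes.
In Python, from rig import readout, get_image, camera_params, arm gives the robot as it stands.
- The arm moves only by the tool servo_tool, never from a script. Its arguments are lists of equal length, an entry for each row: "delta_pos": the shift along the tool's x, y, z in units of 150 mm (1.0 is 150 mm), a list of three; "yaw": the turn about the tool's z in units of 180 degrees (1.0 is 180 degrees); "fingers": the opening, from -1 (shut) to 1 (fully open). In form: {"delta_pos": [[tx, ty, tz], ...], "yaw": [yaw, ...], "fingers": [fingers, ...]}. A call has exactly 10 rows; each row is the pose to reach, as a shift and turn from the pose measured when the call began, along the tool's axes at that moment, turning the shorter way round; what a row does not reach only later rows make up. A row lasts 1/12 s, in which the tool goes at most 41.7 mm and 7.16 degrees, less where a joint would pass 70% of its speed; a pose out of reach is approached as far as the arm can. A call with a number of a shift or a turn outside -1 to 1 is refused whole. A call with a gripper value outside its range is refused whole. The fingers move at their own pace and stop on an object; the grip force is fixed at half the most. Time passes only in rows, so rows that repeat a pose let the fingers close, or fill a call up. It gives the time, the measured TCP pose, the force and the opening at its end, in the units of the state.
- readout.read_state(): the state, without advancing time (a new reading comes with each control period).
- get_image(name): name is "side" or "top"; returns (picture, depth): 384x512x3 uint8, red, green, blue; 384x512 float32, m along the optical axis (not along the pixel's ray), 0 where there is no reading.
- camera_params(name): a dict with "fovy" (degrees; the focal length in pixels is half the picture's height over the tangent of half this angle, whatever the lens; pixels are square), "cx", "cy" (the principal point, pixels), "k1" (the pictures are not rectified: a ray, as slopes to the right and down, at radius r is drawn at 1 + k1 r^2 times it, then the intrinsics apply), "origin" and "rotation" of the camera in the world. Camera axes: x right, y up, looking along -z (the intrinsics and any distortion apply to the point x, -y, -z); pixel columns grow to the right and rows downward; lengths in m; the calibration is good to about 2 mm. A picture is of the moment at which its call begins. camera_params takes no time and is no camera call.
- arm.hand_in(): hands the job in, once; it reports no verdict.
The state is a dict: "t": time; "joint_positions": joint angles; "joint_velocities": joint speeds; "joint_torque": joint torques, N m; "tcp_pos": TCP position; "ee_rot": TCP orientation; "force": force on the tool from outside, world axes, zero at the start; "wrist_torque": the same for the moment, N m; "finger_gap": finger opening in m.
Only numpy, scipy, OpenCV 4.12 (cv2) and the standard library are available. Lean on these libraries where they do the work, as an engineer would, in place of code of your own. Each camera call takes 0.05 s, during which the arm holds its last target.

### The job

In the blue tote, slide the yellow divider towards the green contact block until the other bay is long enough for the long piece of grey wiring trunking, but stop short of the block so that it stays where it lies. Then take the long piece (not the short one) from the black mat and lay it lengthwise in that larger bay, flat on the tote's floor with its smooth lid still on top.

Things in the scene. Friction and masses are not known exactly. Their poses are not given: they have to be found in the camera images.
- tote: Open blue tote fixed to the bench, 138 x 278 x 48 mm outside, walls and floor 4 mm (inside 130 x 270). Origin: centre of its underside. y runs along its length, the divider's way; x across, z up. The green contact block lies at the +y end (inner face at y = +135 mm); the bay to enlarge is the -y one (from y = -135 mm).
- divider_tab (a point): Centre of the upright tab on the yellow divider, a 6 mm plate across the tote that slides along the tote's y (2 N friction, stays put, travel +-90 mm about the tote's middle; starts 0 to 50 mm to the -y side). Tab: 40 mm along x, 10 mm thick along y, 36 mm tall, 48 to 84 mm above the bench; this point at 66 mm. Axes as the tote's.
- contact_block_mid (a point): Centre (half-way up) of the loose green contact block that lies on the floor of the tote's +y bay near the end wall: 45 mm (x, across the tote) x 40 mm (y, along it) x 34 mm tall, 50 g.
- long_trunking_mid (a point): Centre (half-way up) of the long wiring trunking, light grey, slotted sides, smooth lid: 30 mm wide (x) x 160 long (y) x 40 tall (z, up), about 110 g, stiff. It lies lid up on a black mat 2 mm thick, within 30 degrees of world y. An 80 mm piece, not wanted, lies about 110 mm away in x, some 55 mm or more clear of its middle.

How it is judged:
By the outcome, as a careful person would: the job done as asked, in the order asked, and still so for the second after the job is handed in, with the robot touching nothing.
It also fails if it takes over 48 s, if anything falls off the work surface, if the arm or the gripper's body presses on something with over 40 N, if the wrist force passes 120 N, or if a joint passes its speed limit or range.

## Working session

There is one attempt and no reset: what is moved stays moved. The work goes in short steps, Python scripts to look and compute and a tool call to move; the robot and the scene stay as the last step left them, time stands still between calls to the robot, and variables do not carry over. Pictures are saved under pics/ and viewed, and the job is handed in when it is done.

Besides the shell and the picture viewer there is one more tool, called after "Call:" as name([rows], argument=value, ...), one row to a line, values as JSON. servo_tool: Moves the arm, as the interface text tells. Its arguments: {"type":"object","properties":{"delta_pos":{"type":"array","items":{"type":"array","items":{"type":"number","minimum":-1,"maximum":1}}},"yaw":{"type":"array","items":{"type":"number","minimum":-1,"maximum":1}},"fingers":{"type":"array","items":{"type":"number"}}},"required":["delta_pos","yaw","fingers"]}

```bash
mkdir -p pics; ls; cat > h.py <<'E'
import numpy as np,cv2
from rig import readout,get_image,camera_params,arm
def save(n,tag):
    im,d=get_image(n); cv2.imwrite(f'pics/{tag}.png',cv2.cvtColor(im,cv2.COLOR_RGB2BGR)); np.savez(f'pics/{tag}.npz',im=im,d=d); return im,d
def rays(n,uv):
    p=camera_params(n); f=192/np.tan(np.radians(p['fovy'])/2)
    uv=np.atleast_2d(np.array(uv,float)); s=(uv-[p['cx'],p['cy']])/f
    s0=s.copy()
    for _ in range(30): s0=s/(1+p['k1']*(s0**2).sum(1,keepdims=True))
    dirs=np.c_[s0[:,0],-s0[:,1],-np.ones(len(s0))]
    return np.array(p['origin']),dirs@np.array(p['rotation']).T
def onplane(n,uv,z):
    o,d=rays(n,uv); return o+d*((z-o[2])/d[:,2])[:,None]
def cloud(n,dep,uv):
    uv=np.atleast_2d(uv).astype(int); o,d=rays(n,uv); return o+d*dep[uv[:,1],uv[:,0]][:,None]
E
python3 - <<'E'
from h import *
print(readout.read_state()); print(arm.hold_point_z)
for n in('top','side'):
    print(camera_params(n)); im,d=save(n,n+'0'); print(d.min(),d.max())
E
```

```text
pics
{'t': 0.0, 'joint_positions': array([-8.30393804e+01,  1.04017600e+01,  9.21311085e+01, -1.53678750e-03,
        7.75674518e+01, -1.18203761e+01]), 'joint_velocities': array([ 0.01084609,  0.13165084,  0.02307008, -0.05287519, -0.01955653,
       -0.0451751 ]), 'joint_torque': array([-4.04152534e-04, -4.33867908e+01, -3.41855299e+01,  7.01477635e-02,
        3.84082098e-02, -1.33483159e-04]), 'tcp_pos': array([ 0.18505565, -0.54379216,  0.21061611]), 'ee_rot': array([[ 3.21956969e-01, -9.46754273e-01, -2.38188739e-04],
       [-9.46752742e-01, -3.21956885e-01,  1.73483933e-03],
       [-1.71915306e-03, -3.33037771e-04, -9.99998467e-01]]), 'force': array([ 0.02086169, -0.2039927 ,  0.59436937]), 'wrist_torque': array([0.00336138, 0.0298314 , 0.00504271]), 'finger_gap': 0.0880195898269088}
-0.0187
{'fovy': 52.79831586795698, 'cx': 251.22825348663622, 'cy': 191.53181475695024, 'k1': 0.04543213826363092, 'origin': array([0.46714829, 0.03603943, 0.89421883]), 'rotation': array([[-0.00824277,  0.99614454, -0.08733911],
       [-0.9999082 , -0.00727147,  0.01143345],
       [ 0.01075429,  0.08742533,  0.99611302]])}
0.0 1.4247134
{'fovy': 46.884364316758315, 'cx': 249.15993030070717, 'cy': 187.38685817856685, 'k1': -0.10265850186547976, 'origin': array([ 0.51032016, -0.53954803,  0.58543222]), 'rotation': array([[ 0.99848943,  0.04149391, -0.03601548],
       [-0.05436091,  0.65080103, -0.75729975],
       [-0.00798442,  0.75811363,  0.6520736 ]])}
0.0 2.633213
```

View pics/top0.png

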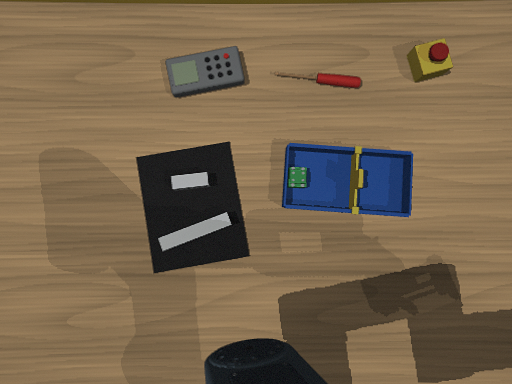

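View pics/side0.png

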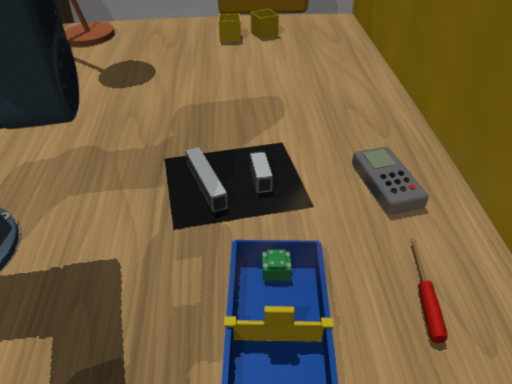

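The top view shows the tote at about (284–412, 144–216), with the divider and tab near (357, 180) and the green block at (298, 177). The long trunking runs from (158, 243) to (231, 218) and the short piece is near (190, 180). Next I measure them.

```bash
cat > m.py <<'E'
from h import *
def meas(n,tag):
    D=np.load(f'pics/{tag}.npz'); im,d=D['im'],D['d']
    hsv=cv2.cvtColor(im,cv2.COLOR_RGB2HSV); H,S,V=cv2.split(hsv)
    return im,d,H,S,V
def pts(n,d,m,zlo,zhi):
    v,u=np.nonzero(m&(d>0)); P=cloud(n,d,np.c_[u,v]); k=(P[:,2]>zlo)&(P[:,2]<zhi); return P[k],np.c_[u,v][k]
def rect(P):
    (c,s,a)=cv2.minAreaRect((P[:,:2]*1000).astype(np.float32)); return np.round(c,1),np.round(s,1),round(a,2)
E
python3 - <<'E'
from m import *
for n in('top','side'):
    im,d,H,S,V=meas(n,n+'0')
    print(n)
    win=np.zeros(d.shape,bool)
    if n=='top': win[130:230,270:425]=1
    else: win[230:384,215:345]=1
    P,_=pts(n,d,win,.03,.056); blue=(H>105)&(H<125)&(S>120)
    P,_=pts(n,d,blue&win,.040,.056); print('rim',len(P),rect(P),np.median(P[:,2]))
    for zlo,zhi in((.04,.062),(.075,.095)):
        P,uv=pts(n,d,win&(H>20)&(H<35)&(S>150),zlo,zhi); print('yel',zlo,len(P),rect(P),np.median(P[:,2]),uv.min(0),uv.max(0))
    P,uv=pts(n,d,win&(H>45)&(H<85)&(S>100),.0,.06); print('green',len(P),np.percentile(P[:,2],[5,50,95]));
    P,uv=pts(n,d,win&(H>45)&(H<85)&(S>100),.03,.05); print(rect(P))
    P,uv=pts(n,d,(S<50)&(V>110),.034,.05)
    m=np.zeros(d.shape,np.uint8); m[uv[:,1],uv[:,0]]=1
    k,lab,st,_=cv2.connectedComponentsWithStats(m)
    for i in range(1,k):
        if st[i,4]>60:
            q=lab[uv[:,1],uv[:,0]]==i; print('grey',st[i],rect(P[q]),np.median(P[q][:,2]))
            # ray/plane check
            print('  ray',rect(onplane(n,uv[q],.042)))
E
```

```text
top
rim 1195 (array([ 567.2, -187.6]), array([278.2, 145.6]), 85.42) 0.04694643791932329
yel 0.04 252 (array([ 566.2, -204.3]), array([ 14.1, 148.6]), 85.31) 0.05022579487156881 [352 146] [361 213]
yel 0.075 97 (array([ 565.4, -203.4]), array([ 9.7, 38.7]), 85.32) 0.08246501168813714 [357 169] [362 187]
green 309 [0.01635371 0.03528036 0.03902283]
(array([576. , -78.1]), array([38.7, 43.4]), 89.42)
grey [171  60  27  25 344] (array([815.9, 175.9]), array([49.3, 53.4]), 11.64) 0.03537426623149725
  ray (array([813.4, 174.7]), array([48.7, 52.9]), 11.22)
grey [172 172  37  17 471] (array([568.4, 162.4]), array([29.6, 79.1]), 6.28) 0.040999223519028405
  ray (array([568.2, 162.4]), array([29.3, 78.9]), 6.06)
grey [158 212  73  39 987] (array([456.5, 151.2]), array([ 29.4, 159.6]), 20.34) 0.04093159998439011
  ray (array([456.5, 151.1]), array([ 29.4, 159.6]), 20.33)
side
rim 1916 (array([ 566.9, -171. ]), array([245. , 145.3]), 85.5) 0.04801714502465754
yel 0.04 841 (array([ 564.6, -205.6]), array([ 15.7, 150.5]), 84.97) 0.05050014096731259 [224 317] [333 329]
yel 0.075 265 (array([ 564.1, -206.8]), array([10.5, 37.3]), 84.49) 0.08328433877063612 [265 306] [293 316]
green 716 [0.00925778 0.03241295 0.03923886]
(array([575.3, -77.1]), array([46.9, 43.7]), 85.6)
grey [186 147  40  50 741] (array([455.2, 149.4]), array([ 29.8, 161. ]), 20.63) 0.04236402462518574
  ray (array([454.7, 149.9]), array([ 29.5, 159.5]), 20.6)
grey [251 153  21  25 366] (array([567.5, 160.9]), array([29.5, 78.7]), 5.97) 0.04244737472895316
  ray (array([566.9, 161.5]), array([30.6, 78.6]), 5.86)
```

```bash
cat > go.py <<'E'
import sys
from h import *
def go(x,y,z,ang):
    s=readout.read_state(); R=s['ee_rot']; e=R.T@(np.array([x,y,z])/1000-s['tcp_pos'])
    cur=np.degrees(np.arctan2(R[1,0],R[0,0])); da=-(ang-cur); da=(da+90)%180-90
    print('t',round(s['t'],2),'tcp',(s['tcp_pos']*1000).round(1),'ang',round(cur,2),'gap',round(s['finger_gap']*1000,1),'F',s['force'].round(1),'J',s['joint_positions'].round(0))
    print('delta units',(e/.15).round(4),'yaw',round(da/180,4))
if __name__=='__main__': go(*map(float,sys.argv[1:]))
E
python3 go.py 565 -205 110 85.4
```

```text
t 0.1 tcp [ 185.1 -543.9  210.7] ang -71.22 gap 88.2 F [-0.5  0.7  1. ] J [-83.  10.  92.   0.  78. -12.]
delta units [-1.3224 -3.1249  0.6746] yaw 0.1299
```

Call:
servo_tool([
  [-0.04,-0.1,0],
  [-0.1,-0.25,0],
  [-0.16,-0.4,0],
  [-0.24,-0.6,0],
  [-0.32,-0.8,0],
  [-0.4,-1,0],
  [-0.4,-1,0],
  [-0.4,-1,0],
  [-0.4,-1,0],
  [-0.4,-1,0],
], yaw=[0.01,0.03,0.05,0.07,0.09,0.11,0.13,0.13,0.13,0.13], fingers=[1,1,1,1,1,1,1,1,1,1])

```text
t: 0.93
tcp_pos: [0.3072, -0.4391, 0.2107]
ee_rot: [[-0.079, -0.997, -0.001], [-0.997, 0.079, 0.002], [-0.002, 0.001, -1.0]]
force: [-1.0, -0.2, -0.4]
finger_gap: 0.088
```

```bash
python3 go.py 565 -205 110 85.4
```

```text
t 0.93 tcp [ 307.2 -439.1  210.7] ang -94.56 gap 88.0 F [-1.  -0.2 -0.4] J [-68.   5.  98.   0.  77.  27.]
delta units [-1.6913 -1.5895  0.6728] yaw 0.0002
```

Call:
servo_tool([
  [-0.1,-0.1,0],
  [-0.25,-0.24,0],
  [-0.4,-0.38,0],
  [-0.55,-0.52,0],
  [-0.7,-0.66,0],
  [-0.85,-0.8,0],
  [-1,-0.94,0],
  [-1,-0.94,0],
  [-1,-0.94,0],
  [-1,-0.94,0],
], yaw=[0,0,0,0,0,0,0,0,0,0], fingers=[1,1,1,1,1,1,1,1,1,1])

```text
t: 1.77
tcp_pos: [0.459, -0.3017, 0.2106]
ee_rot: [[-0.079, -0.997, -0.001], [-0.997, 0.079, 0.002], [-0.002, 0.001, -1.0]]
force: [-0.7, -0.9, -0.3]
finger_gap: 0.0881
```

Call:
servo_tool([
  [-0.1,-0.1,0],
  [-0.25,-0.24,0],
  [-0.4,-0.38,0],
  [-0.55,-0.52,0],
  [-0.69,-0.65,0.05],
  [-0.69,-0.65,0.2],
  [-0.69,-0.65,0.4],
  [-0.69,-0.65,0.55],
  [-0.69,-0.65,0.67],
  [-0.69,-0.65,0.67],
], yaw=[0,0,0,0,0,0,0,0,0,0], fingers=[1,1,1,1,1,1,1,1,1,1])

```text
t: 2.6
tcp_pos: [0.5607, -0.2063, 0.1055]
ee_rot: [[-0.081, -0.997, -0.008], [-0.997, 0.081, 0.005], [-0.005, 0.009, -1.0]]
force: [-1.2, 0.6, -0.1]
finger_gap: 0.0878
```

```bash
python3 go.py 565 -205 57 85.4
```

```text
t 2.6 tcp [ 560.7 -206.3  105.5] ang -94.67 gap 87.8 F [-1.2  0.6 -0.1] J [-32.  20.  93.   0.  67.  63.]
delta units [-0.0093 -0.0305  0.3228] yaw -0.0004
```

Call:
servo_tool([
  [-0.01,-0.03,0.1],
  [-0.01,-0.03,0.22],
  [-0.01,-0.03,0.32],
  [-0.01,-0.03,0.32],
  [-0.01,-0.03,0.32],
  [-0.01,-0.03,0.32],
  [-0.01,-0.03,0.32],
  [-0.01,-0.03,0.32],
  [-0.01,-0.03,0.32],
  [-0.01,-0.03,0.32],
], yaw=[0,0,0,0,0,0,0,0,0,0], fingers=[1,1,1,0.6,0.2,-0.2,-0.6,-1,-1,-1])

```text
t: 3.43
tcp_pos: [0.5653, -0.2051, 0.0581]
ee_rot: [[-0.081, -0.997, -0.007], [-0.997, 0.081, 0.005], [-0.004, 0.008, -1.0]]
force: [-0.1, 0.2, 0.2]
finger_gap: 0.0439
```

```bash
python3 go.py 571 -132.5 57 85.4
```

```text
t 3.43 tcp [ 565.3 -205.1   58.1] ang -94.66 gap 43.9 F [-0.1  0.2  0.2] J [-31.  24.  94.   0.  63.  63.]
delta units [-0.4852  0.0014  0.0096] yaw -0.0004
```

Call:
servo_tool([
  [0,0,0],
  [0,0,0],
  [0,0,0],
  [0,0,0],
  [0,0,0],
  [0,0,0],
  [0,0,0],
  [0,0,0],
  [0,0,0],
  [0,0,0],
], yaw=[0,0,0,0,0,0,0,0,0,0], fingers=[-1,-1,-1,-1,-1,-1,-1,-1,-1,-1])

```text
t: 4.27
tcp_pos: [0.5653, -0.2051, 0.0581]
ee_rot: [[-0.081, -0.997, -0.007], [-0.997, 0.081, 0.005], [-0.004, 0.008, -1.0]]
force: [-0.4, 0.9, 0.7]
finger_gap: 0.0002
```

```bash
python3 go.py 571 -132.5 58 85.4
```

```text
t 4.27 tcp [ 565.3 -205.1   58.1] ang -94.66 gap 0.2 F [-0.4  0.9  0.7] J [-31.  24.  94.   0.  63.  63.]
delta units [-0.4852  0.0014  0.0029] yaw -0.0004
```

The fingers closed fully (gap 0.2 mm), so the tab is not between them. I look before going on.

```bash
python3 -c "
from h import *
a,_=save('side','side1'); b,_=save('top','top1')
cv2.imwrite('pics/c1.png',cv2.cvtColor(np.vstack([cv2.resize(a[200:384,150:400],None,fx=3,fy=1.5*1.0),cv2.resize(b[110:270,250:500],None,fx=3,fy=1.9)]),cv2.COLOR_RGB2BGR))"
```

```text
(no output)
```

View pics/c1.png

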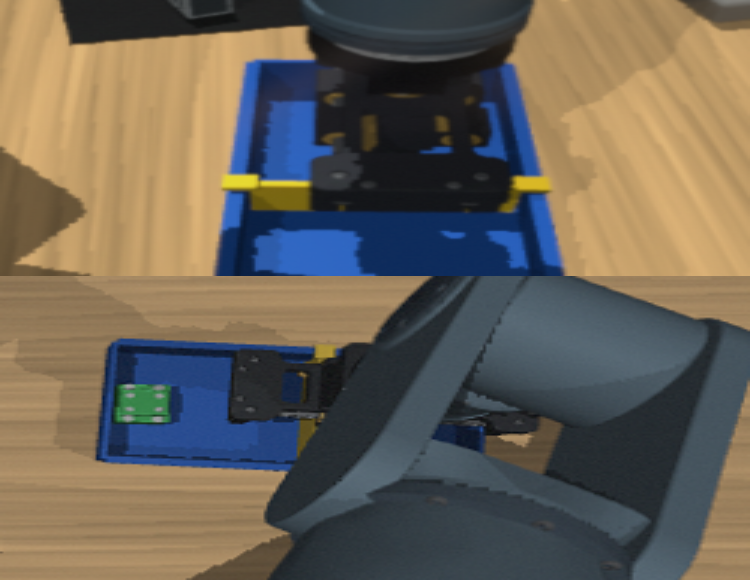

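View pics/side1.png

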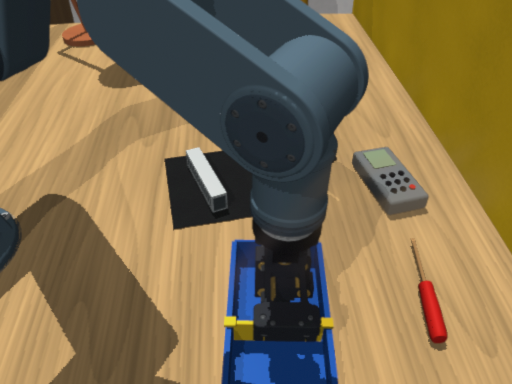

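```bash
python3 -c "
from m import *
im=np.load('pics/side1.npz')['im']
cv2.imwrite('pics/c2.png',cv2.cvtColor(cv2.resize(im[220:370,200:360],None,fx=4.5,fy=4,interpolation=cv2.INTER_CUBIC),cv2.COLOR_RGB2BGR))
for n in('side','top'):
    im,d,H,S,V=meas(n,n+'1')
    win=np.zeros(d.shape,bool)
    if n=='top': win[130:230,270:425]=1
    else: win[230:384,215:345]=1
    for a,b in((.04,.062),(.062,.1)):
        P,uv=pts(n,d,win&(H>20)&(H<35)&(S>150),a,b); print(n,len(P),rect(P) if len(P)>3 else '',uv.min(0) if len(uv) else '')
    q=win&(V<60); P,uv=pts(n,d,q,.05,.2); print(P.min(0),P.max(0))
"
```

```text
side 371 (array([ 564.4, -206.6]), array([ 15., 150.]), 85.69) [224 317]
side 0  
[ 0.52539428 -0.30262785  0.12502531] [ 0.60097881 -0.17388632  0.1999942 ]
top 60 (array([ 587.4, -207. ]), array([ 13.5, 105.9]), 86.67) [353 146]
top 0  
[ 0.5259938  -0.28789272  0.1503876 ] [ 0.6065214  -0.10996316  0.19986155]
```

View pics/c2.png

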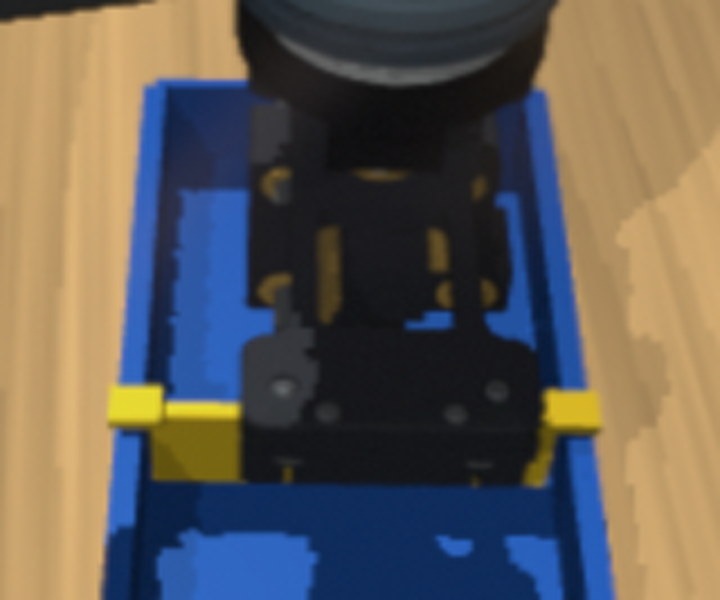

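The body hides the tab, and the divider has not moved. A slow drag towards +y will show whether it follows. It is safe because the fingertips are well above the block.

Call:
servo_tool([
  [-0.02,0,0],
  [-0.04,0,0],
  [-0.07,0,0],
  [-0.1,0,0],
  [-0.13,0,0],
  [-0.16,0,0],
  [-0.18,0,0],
  [-0.2,0,0],
  [-0.2,0,0],
  [-0.2,0,0],
], yaw=[0,0,0,0,0,0,0,0,0,0], fingers=[-1,-1,-1,-1,-1,-1,-1,-1,-1,-1])

```text
t: 5.2
tcp_pos: [0.5678, -0.175, 0.0583]
ee_rot: [[-0.081, -0.997, -0.007], [-0.997, 0.081, 0.005], [-0.004, 0.008, -1.0]]
force: [0.4, -0.3, 0.8]
finger_gap: 0.0006
```

```bash
python3 go.py 571 -132.5 58 85.4; python3 -c "
from m import *
n='side';im,d=save(n,'side2');im,d,H,S,V=meas(n,'side2')
win=np.zeros(d.shape,bool);win[230:384,215:345]=1
P,uv=pts(n,d,win&(H>20)&(H<35)&(S>150),.04,.1); print(n,len(P),rect(P),P[:,2].max())
cv2.imwrite('pics/c3.png',cv2.cvtColor(cv2.resize(im[220:370,200:360],None,fx=4.5,fy=4,interpolation=cv2.INTER_CUBIC),cv2.COLOR_RGB2BGR))
"
```

```text
t 5.2 tcp [ 567.8 -175.    58.3] ang -94.65 gap 0.6 F [ 0.4 -0.3  0.8] J [-29.  23.  95.   0.  62.  66.]
delta units [-0.284   0.0017  0.0033] yaw -0.0003
side 952 (array([ 564.3, -206.3]), array([ 15.7, 150.3]), 85.69) 0.0724244981979556
```

View pics/c3.png

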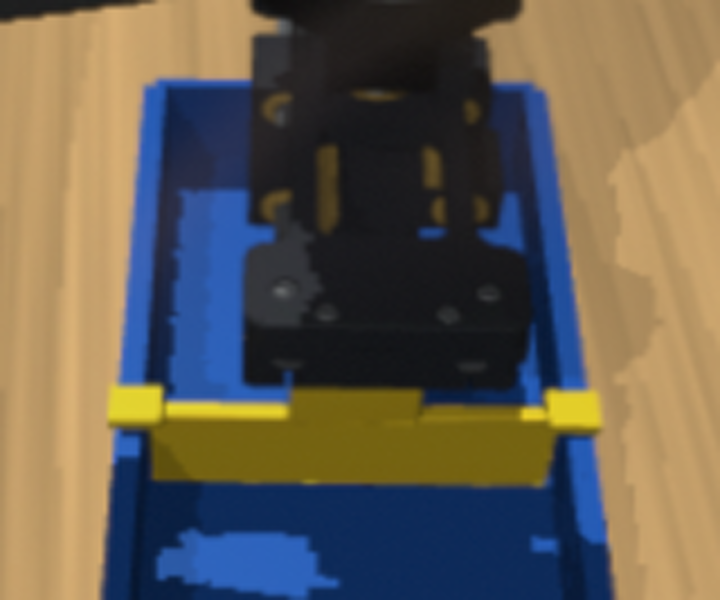

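The divider stayed at y = −206 mm, so the fingers slid off or never straddled the tab. I raise the tool and turn it so the side camera can see the fingers.

Call:
servo_tool([
  [0,0,-0.1],
  [0,0,-0.25],
  [0,0,-0.4],
  [0,0,-0.55],
  [0,0,-0.55],
  [0,0,-0.55],
  [0,0,-0.55],
  [0,0,-0.55],
  [0,0,-0.55],
  [0,0,-0.55],
], yaw=[-0.03,-0.07,-0.11,-0.15,-0.19,-0.23,-0.27,-0.3,-0.33,-0.33], fingers=[-1,-1,-1,-1,0,0,0,0,0,0])

```text
t: 6.08
tcp_pos: [0.5683, -0.1759, 0.1408]
ee_rot: [[0.818, -0.575, -0.007], [-0.575, -0.818, 0.005], [-0.009, 0.0, -1.0]]
force: [-0.5, 1.1, -0.2]
finger_gap: 0.0382
```

```bash
python3 go.py 571 -132.5 58 85.4; python3 -c "
from h import *
im,d=save('side','side3')
cv2.imwrite('pics/c4.png',cv2.cvtColor(cv2.resize(im[150:350,180:380],None,fx=4,fy=3,interpolation=cv2.INTER_CUBIC),cv2.COLOR_RGB2BGR))
"
```

```text
t 6.08 tcp [ 568.3 -175.9  140.8] ang -35.09 gap 38.2 F [-0.5  1.1 -0.2] J [-29.  17.  92.   0.  71.   6.]
delta units [-0.1468 -0.2471  0.5532] yaw 0.3306
```

View pics/c4.png

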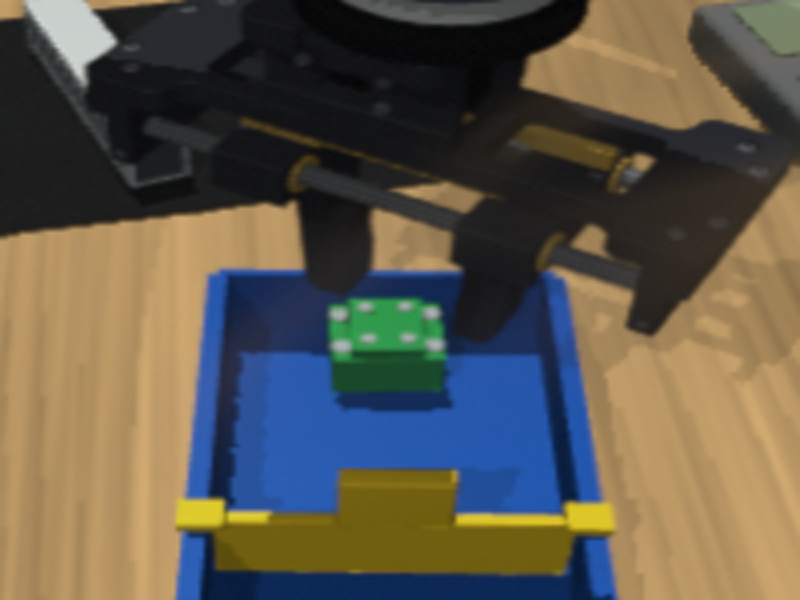

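```bash
python3 -c "
from m import *
d=np.load('pics/side3.npz')['d']
for u,v in((263,235),(265,240),(265,244),(266,246),(300,250),(300,255),(298,260),(297,262),(297,264)):
    print(u,v,(cloud('side',d,[[u,v]])*1000).round(0), d[v,u])
im,d,H,S,V=meas('side','side3')
P,uv=pts('side',d,(H>20)&(H<35)&(S>150)&(np.arange(512)[None]<345)&(np.arange(384)[:,None]>260),.06,.1); print(rect(P),P[:,2].max(),rect(P[P[:,2]>.078]))
"
```

```text
263 235 [[ 544. -172.  192.]] 0.5361957
265 240 [[ 547. -172.  183.]] 0.54198956
265 244 [[ 547. -172.  176.]] 0.5463813
266 246 [[ 548. -172.  172.]] 0.54933
300 250 [[ 585. -202.  196.]] 0.51254743
300 255 [[ 585. -203.  187.]] 0.51743543
298 260 [[ 584. -202.  178.]] 0.5239969
297 262 [[ 583. -199.  171.]] 0.5308387
297 264 [[612. -67.   4.]] 0.74105585
(array([ 564.1, -207.4]), array([10. , 37.4]), 85.71) 0.08699851021941613 (array([ 564.1, -207.2]), array([ 9.6, 37.4]), 85.71)
```

```bash
python3 -c "
from m import *
from scipy import ndimage
D=np.load('pics/side3.npz');d=D['d']
v,u=np.mgrid[150:300,190:385]; uv=np.c_[u.ravel(),v.ravel()]; uv=uv[d[uv[:,1],uv[:,0]]>0]
P=cloud('side',d,uv)*1000
k=(P[:,2]>90)&(P[:,2]<330)
R=np.array([[.818,-.575],[-.575,-.818]]); L=(P[:,:2]-[568.3,-175.9])@R
for z in range(150,320,10):
    q=k&(abs(P[:,2]-z)<5)
    if q.any(): print(z,q.sum(),'toolx',np.percentile(L[q,0],[0,10,50,90,100]).round(0),'tooly',np.percentile(L[q,1],[0,50,100]).round(0))
"
```

```text
170 91 toolx [-32. -26. -18.  30.  33.] tooly [-7. 10. 13.]
180 172 toolx [-32. -29. -18.  33.  34.] tooly [-9. 10. 13.]
190 189 toolx [-34. -27. -19.  34.  35.] tooly [-8. 10. 13.]
200 176 toolx [-34. -30. -20.  34.  36.] tooly [-8. 10. 13.]
210 157 toolx [-35. -32. -22.  29.  36.] tooly [-4. 10. 13.]
220 62 toolx [-35. -33. -27. -25. -25.] tooly [-9. 11. 13.]
230 54 toolx [-79. -77. -26.  86.  86.] tooly [-27.   2.  35.]
240 526 toolx [-85. -77. -25.  81.  86.] tooly [-32.  34.  36.]
250 1280 toolx [-84. -70.  12.  65.  86.] tooly [-31.  27.  36.]
260 1122 toolx [-91. -46.  33.  51.  95.] tooly [-25.  22.  37.]
270 2923 toolx [-92. -61.  56.  90.  95.] tooly [-33.  19.  37.]
280 1909 toolx [-93. -84. -16.  73.  95.] tooly [-32.  17.  36.]
290 457 toolx [-40. -32.  -3.  17.  19.] tooly [-24.  20.  23.]
300 202 toolx [-40. -31.  -3.  17.  19.] tooly [-2. 20. 24.]
310 133 toolx [-36. -28.   2.  19.  19.] tooly [15. 34. 36.]
```

The side-view depth puts the fingertips at z ≈ 170–171 mm and the body's lower face at about 232 mm, while the readout says 141 mm. The tote and tab heights come out right in the same view, so the real tips are about 29 mm above the reported TCP. That explains the miss: the tips were at about 87 mm and closed just above the 84 mm tab. I'll subtract 29 mm from z targets and regrip.

```bash
python3 go.py 564.5 -206 75 85.4
```

```text
t 6.13 tcp [ 568.4 -175.8  140.8] ang -35.38 gap 42.0 F [-0.6  0.1 -0.3] J [-29.  17.  92.   0.  71.   7.]
delta units [0.0993 0.1788 0.4378] yaw 0.329
```

Call:
servo_tool([
  [0.05,0.09,0],
  [0.1,0.18,0],
  [0.1,0.18,0],
  [0.1,0.18,0],
  [0.1,0.18,0.1],
  [0.1,0.18,0.2],
  [0.1,0.18,0.3],
  [0.1,0.18,0.38],
  [0.1,0.18,0.43],
  [0.1,0.18,0.43],
], yaw=[0.038,0.076,0.114,0.152,0.19,0.228,0.266,0.304,0.329,0.329], fingers=[0.5,0.5,0.5,0.5,0.5,0.5,0.5,0.5,0.5,0.5])

```text
t: 6.97
tcp_pos: [0.5631, -0.2056, 0.074]
ee_rot: [[-0.086, -0.996, -0.01], [-0.996, 0.086, 0.007], [-0.006, 0.011, -1.0]]
force: [-0.8, 0.6, -0.5]
finger_gap: 0.0662
```

```bash
python3 go.py 564.5 -206 30 85.4
```

```text
t 6.97 tcp [ 563.1 -205.6   74. ] ang -94.95 gap 66.2 F [-0.8  0.6 -0.5] J [-31.  23.  94.   0.  64.  64.]
delta units [ 0.0032 -0.0128  0.2935] yaw -0.0019
```

Call:
servo_tool([
  [0,-0.01,0.08],
  [0,-0.01,0.16],
  [0,-0.01,0.24],
  [0,-0.01,0.29],
  [0,-0.01,0.29],
  [0,-0.01,0.29],
  [0,-0.01,0.29],
  [0,-0.01,0.29],
  [0,-0.01,0.29],
  [0,-0.01,0.29],
], yaw=[0,0,0,0,0,0,0,0,0,0], fingers=[0.5,0.5,0.5,0.4,0.2,-0.2,-1,-1,-1,-1])

```text
t: 7.8
tcp_pos: [0.5645, -0.2057, 0.0312]
ee_rot: [[-0.086, -0.996, -0.009], [-0.996, 0.086, 0.006], [-0.005, 0.01, -1.0]]
force: [-0.4, 0.9, 0.2]
finger_gap: 0.0237
```

Call:
servo_tool([
  [0,0,0],
  [0,0,0],
  [0,0,0],
  [0,0,0],
  [0,0,0],
  [0,0,0],
  [0,0,0],
  [0,0,0],
  [0,0,0],
  [0,0,0],
], yaw=[0,0,0,0,0,0,0,0,0,0], fingers=[-1,-1,-1,-1,-1,-1,-1,-1,-1,-1])

```text
t: 8.63
tcp_pos: [0.5648, -0.2058, 0.0315]
ee_rot: [[-0.086, -0.996, -0.009], [-0.996, 0.086, 0.006], [-0.005, 0.009, -1.0]]
force: [-1.6, 1.4, 5.6]
finger_gap: 0.0097
```

```bash
python3 go.py 570.8 -130.5 30 85.4
```

```text
t 8.63 tcp [ 564.8 -205.8   31.5] ang -94.94 gap 9.7 F [-1.6  1.4  5.6] J [-31.  26.  94.   0.  60.  64.]
delta units [-0.5032  0.0034  0.0128] yaw -0.0019
```

The tab is gripped with a 9.7 mm gap. I drag it 73 mm, which should leave about 30 mm to the block and a bay about 187 mm long.

Call:
servo_tool([
  [-0.03,0,0],
  [-0.08,0,0],
  [-0.14,0,0],
  [-0.2,0,0],
  [-0.27,0,0],
  [-0.34,0,0],
  [-0.41,0,0],
  [-0.46,0,0],
  [-0.49,0,0],
  [-0.49,0,0],
], yaw=[0,0,0,0,0,0,0,0,0,0], fingers=[-1,-1,-1,-1,-1,-1,-1,-1,-1,-1])

```text
t: 9.47
tcp_pos: [0.5709, -0.1305, 0.0316]
ee_rot: [[-0.085, -0.996, -0.01], [-0.996, 0.085, 0.007], [-0.007, 0.01, -1.0]]
force: [-0.7, 2.3, -0.1]
finger_gap: 0.0095
```

Call:
servo_tool([
  [0,0,0],
  [0,0,0],
  [0,0,0],
  [0,0,0],
  [0,0,0],
  [0,0,-0.05],
  [0,0,-0.15],
  [0,0,-0.3],
  [0,0,-0.5],
  [0,0,-0.7],
], yaw=[0,0,0,0,0,0,0,0,0,0], fingers=[-0.5,-0.4,-0.4,-0.4,-0.4,-0.4,-0.4,-0.4,-0.4,-0.4])

```text
t: 10.3
tcp_pos: [0.5713, -0.1312, 0.1376]
ee_rot: [[-0.085, -0.996, -0.011], [-0.996, 0.085, 0.008], [-0.007, 0.012, -1.0]]
force: [-0.3, -0.1, 0.9]
finger_gap: 0.0265
```

```bash
python3 go.py 456 150.5 130 20.4; python3 -c "
from m import *
for n in ('side','top'):
    save(n,n+'4');im,d,H,S,V=meas(n,n+'4')
    win=np.zeros(d.shape,bool)
    if n=='top': win[130:230,270:425]=1
    else: win[230:384,215:345]=1
    P,uv=pts(n,d,win&(H>20)&(H<35)&(S>150),.04,.062); print(n,len(P),rect(P) if len(P)>9 else'')
    P,uv=pts(n,d,win&(H>45)&(H<85)&(S>100),.03,.05); print(len(P),rect(P) if len(P)>9 else'')
"
```

```text
t 10.3 tcp [ 571.3 -131.2  137.6] ang -94.89 gap 26.5 F [-0.3 -0.1  0.9] J [-25.  17.  94.   0.  71.  70.]
delta units [-1.805   0.9253  0.0742] yaw 0.3595
side 729 (array([ 570.5, -131.9]), array([ 15.2, 148.7]), 84.93)
280 (array([575.5, -76.5]), array([45.4, 43.9]), 85.55)
top 0 
156 (array([575.8, -78. ]), array([38.3, 43. ]), 89.33)
```

View pics/side4.png

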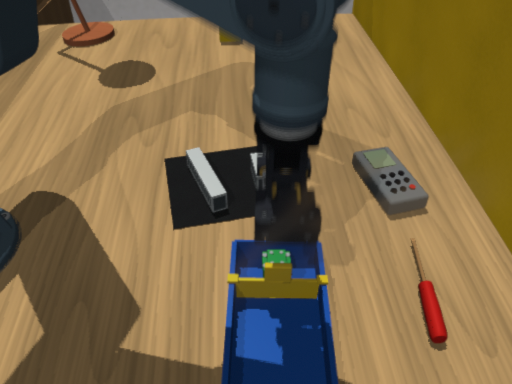

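The side view shows the divider at local y ≈ +56 mm (plate row ~285). The block has not moved, at (575.5, −77). Next is the long piece.

Call:
servo_tool([
  [-0.06,0.03,0],
  [-0.16,0.08,0],
  [-0.28,0.14,0],
  [-0.4,0.2,0],
  [-0.52,0.26,0],
  [-0.64,0.32,0],
  [-0.76,0.38,0],
  [-0.88,0.44,0],
  [-0.98,0.49,0],
  [-0.98,0.49,0],
], yaw=[-0.03,-0.066,-0.102,-0.138,-0.174,-0.21,-0.246,-0.282,-0.318,-0.32], fingers=[0.3,0.3,0.3,0.3,0.3,0.3,0.3,0.3,0.3,0.3])

```text
t: 11.23
tcp_pos: [0.5134, 0.0221, 0.1433]
ee_rot: [[0.8, -0.6, -0.001], [-0.6, -0.8, 0.004], [-0.003, -0.002, -1.0]]
force: [-0.1, -0.3, -0.6]
finger_gap: 0.057
```

```bash
python3 go.py 456 150.5 100 20.4
```

```text
t 11.23 tcp [513.4  22.1 143.3] ang -36.88 gap 57.0 F [-0.1 -0.3 -0.6] J [-11.   7. 104.   0.  69.  26.]
delta units [-0.8185 -0.4546  0.2926] yaw -0.3182
```

Call:
servo_tool([
  [-0.08,-0.04,0],
  [-0.2,-0.11,0],
  [-0.32,-0.18,0],
  [-0.44,-0.24,0],
  [-0.56,-0.31,0],
  [-0.68,-0.38,0.05],
  [-0.78,-0.43,0.1],
  [-0.82,-0.45,0.15],
  [-0.82,-0.45,0.2],
  [-0.82,-0.45,0.2],
], yaw=[-0.036,-0.072,-0.108,-0.144,-0.18,-0.216,-0.252,-0.288,-0.318,-0.318], fingers=[0.3,0.3,0.3,0.3,0.3,0.3,0.3,0.3,0.3,0.3])

```text
t: 12.07
tcp_pos: [0.4544, 0.1498, 0.1125]
ee_rot: [[0.937, 0.35, -0.004], [0.35, -0.937, 0.004], [-0.002, -0.005, -1.0]]
force: [-0.9, 0.2, -0.0]
finger_gap: 0.057
```

```bash
python3 go.py 456 150.5 -13 20.4; python3 -c "
from h import *
im,d=save('side','side5')
cv2.imwrite('pics/c5.png',cv2.cvtColor(cv2.resize(im[50:250,130:330],None,fx=4,fy=3,interpolation=cv2.INTER_CUBIC),cv2.COLOR_RGB2BGR))
"
```

```text
t 12.07 tcp [454.4 149.8 112.5] ang 20.46 gap 57.0 F [-0.9  0.2 -0. ] J [  4.   5. 111.   0.  65. -17.]
delta units [0.0132 0.0035 0.8365] yaw 0.0003
```

View pics/c5.png

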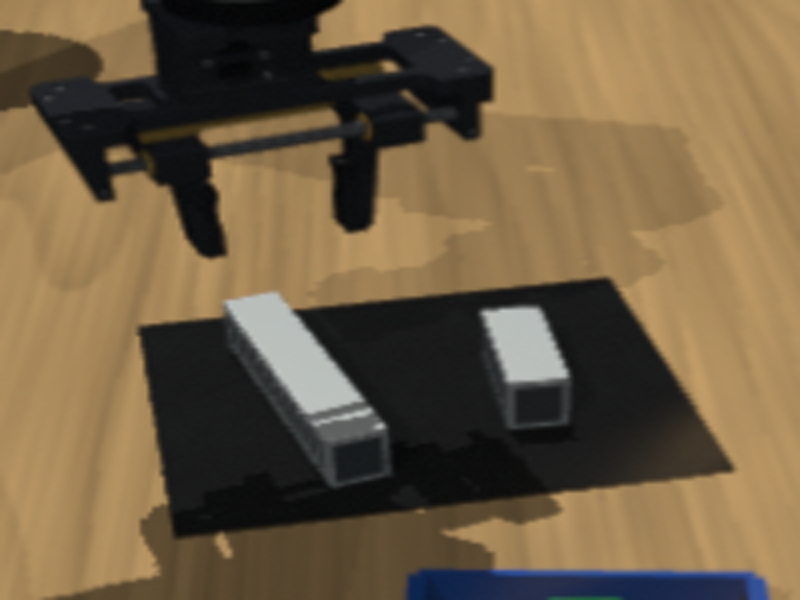

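```bash
python3 -c "
from m import *
d=np.load('pics/side5.npz')['d']
v,u=np.mgrid[50:250,130:330]; uv=np.c_[u.ravel(),v.ravel()]; uv=uv[d[uv[:,1],uv[:,0]]>0]
P=cloud('side',d,uv)*1000
a=np.radians(20.46);R=np.array([[np.cos(a),np.sin(a)],[np.sin(a),-np.cos(a)]]); L=(P[:,:2]-[454.4,149.8])@R
k=(P[:,2]>100)&(P[:,2]<260)&(abs(L[:,0])<100)&(abs(L[:,1])<45)
for z in range(115,225,5):
    q=k&(abs(P[:,2]-z)<2.5)
    if q.any(): print(z,q.sum(),'toolx',np.percentile(L[q,0],[0,20,50,80,100]).round(0),'tooly',np.percentile(L[q,1],[0,50,100]).round(0))
"
```

```text
140 15 toolx [-37. -34.  28.  32.  37.] tooly [-3.  9. 11.]
145 43 toolx [-43. -37.  28.  34.  41.] tooly [-10.  10.  13.]
150 45 toolx [-44. -39.  28.  33.  42.] tooly [-9.  9. 13.]
155 49 toolx [-44. -38.  28.  35.  42.] tooly [-8.  9. 14.]
160 52 toolx [-44. -40.  28.  34.  42.] tooly [-10.  10.  13.]
165 49 toolx [-45. -39.  29.  36.  44.] tooly [-10.  10.  12.]
170 52 toolx [-46. -41.  30.  36.  44.] tooly [-9. 10. 14.]
175 58 toolx [-46. -42.  -1.  37.  44.] tooly [-8. 10. 12.]
180 53 toolx [-46. -41. -29.  37.  44.] tooly [-8. 10. 13.]
185 90 toolx [-47. -37.  29.  36.  45.] tooly [-9.  8. 13.]
190 39 toolx [-47. -43.  35.  40.  45.] tooly [-6. 11. 13.]
195 26 toolx [-47. -41.  36.  39.  45.] tooly [-6. 10. 12.]
200 10 toolx [-58.  36.  36.  38.  41.] tooly [ 1. 11. 14.]
205 34 toolx [-87. -86.  36.  78.  85.] tooly [-33.  14.  35.]
210 129 toolx [-87. -60.  36.  77.  85.] tooly [-25.  33.  37.]
215 184 toolx [-87. -59.  18.  61.  85.] tooly [-16.  32.  37.]
220 340 toolx [-87. -54.   0.  47.  85.] tooly [-9. 27. 38.]
```

Call:
servo_tool([
  [0.01,0,0.08],
  [0.01,0,0.2],
  [0.01,0,0.34],
  [0.01,0,0.48],
  [0.01,0,0.6],
  [0.01,0,0.7],
  [0.01,0,0.78],
  [0.01,0,0.83],
  [0.01,0,0.85],
  [0.01,0,0.85],
], yaw=[0,0,0,0,0,0,0,0,0,0], fingers=[0.3,0.3,0.3,0.3,0.3,0.3,0.3,0.3,0.3,0.3])

```text
t: 12.95
tcp_pos: [0.4563, 0.1502, -0.0144]
ee_rot: [[0.94, 0.342, -0.003], [0.342, -0.94, 0.004], [-0.002, -0.005, -1.0]]
force: [0.3, -0.1, 0.2]
finger_gap: 0.0573
```

Call:
servo_tool([
  [0,0,0],
  [0,0,0],
  [0,0,0],
  [0,0,0],
  [0,0,0],
  [0,0,0],
  [0,0,0],
  [0,0,0],
  [0,0,0],
  [0,0,0],
], yaw=[0,0,0,0,0,0,0,0,0,0], fingers=[0,-0.3,-0.5,-1,-1,-1,-1,-1,-1,-1])

```text
t: 13.78
tcp_pos: [0.4567, 0.1503, -0.0139]
ee_rot: [[0.94, 0.342, -0.003], [0.342, -0.94, 0.004], [-0.001, -0.004, -1.0]]
force: [-1.6, -0.6, 5.7]
finger_gap: 0.0297
```

```bash
python3 go.py 456 150.5 90 20.4
```

```text
t 13.78 tcp [456.7 150.3 -13.9] ang 20.01 gap 29.7 F [-1.6 -0.6  5.7] J [  4.  18. 113.   0.  49. -16.]
delta units [-0.0048 -0.0058 -0.6925] yaw -0.0021
```

The long piece is gripped with a 29.7 mm gap. I lift it and carry it over.

Call:
servo_tool([
  [0,0,-0.05],
  [0,0,-0.15],
  [0,0,-0.28],
  [0,0,-0.42],
  [0,0,-0.56],
  [0,0,-0.7],
  [0,0,-0.8],
  [0,0,-0.85],
  [0,0,-0.85],
  [0,0,-0.85],
], yaw=[0,0,0,0,0,0,0,0,0,0], fingers=[-1,-1,-1,-1,-1,-1,-1,-1,-1,-1])

```text
t: 14.62
tcp_pos: [0.4568, 0.1498, 0.1134]
ee_rot: [[0.94, 0.342, -0.003], [0.342, -0.94, 0.004], [-0.001, -0.004, -1.0]]
force: [-0.9, 0.2, -1.8]
finger_gap: 0.0296
```

```bash
python3 go.py 563.7 -228.4 115 -4.6; python3 -c "
from m import *
im,d=save('side','side6')
"
```

```text
t 14.62 tcp [456.8 149.8 113.4] ang 20.02 gap 29.6 F [-0.9  0.2 -1.8] J [  4.   5. 110.   0.  65. -16.]
delta units [-0.1933  2.6132 -0.022 ] yaw 0.1368
```

View pics/side6.png

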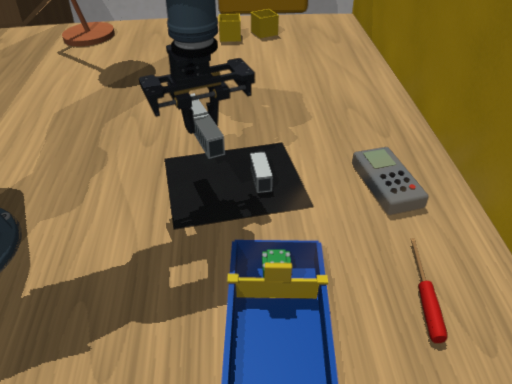

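The piece is held level (end face near (214, 145)), and the short piece is untouched.

Call:
servo_tool([
  [-0.01,0.08,0],
  [-0.02,0.2,0],
  [-0.03,0.34,0],
  [-0.04,0.48,0],
  [-0.05,0.62,0],
  [-0.06,0.76,0],
  [-0.07,0.88,0],
  [-0.08,0.96,0],
  [-0.08,1,0],
  [-0.08,1,0],
], yaw=[0.01,0.02,0.035,0.05,0.07,0.09,0.11,0.125,0.137,0.137], fingers=[-1,-1,-1,-1,-1,-1,-1,-1,-1,-1])

```text
t: 15.5
tcp_pos: [0.4959, 0.0038, 0.1109]
ee_rot: [[0.996, -0.084, -0.006], [-0.084, -0.996, 0.004], [-0.006, -0.003, -1.0]]
force: [0.0, 0.0, -0.9]
finger_gap: 0.0297
```

```bash
python3 go.py 563.7 -228.4 115 -4.6
```

```text
t 15.5 tcp [495.9   3.8 110.9] ang -4.83 gap 29.7 F [ 0.   0.  -0.9] J [-13.   7. 108.   0.  65.  -9.]
delta units [ 0.5806  1.504  -0.0361] yaw -0.0013
```

Call:
servo_tool([
  [0.03,0.08,0],
  [0.08,0.2,0],
  [0.13,0.34,0],
  [0.19,0.48,0],
  [0.24,0.62,0],
  [0.3,0.76,0],
  [0.34,0.88,0],
  [0.37,0.96,0],
  [0.39,1,0],
  [0.39,1,0],
], yaw=[0,0,0,0,0,0,0,0,0,0], fingers=[-1,-1,-1,-1,-1,-1,-1,-1,-1,-1])

```text
t: 16.33
tcp_pos: [0.5417, -0.1515, 0.1097]
ee_rot: [[0.996, -0.085, -0.006], [-0.085, -0.996, 0.004], [-0.006, -0.004, -1.0]]
force: [0.5, 0.2, -0.7]
finger_gap: 0.0295
```

```bash
python3 go.py 563.7 -228.4 115 -4.6
```

```text
t 16.33 tcp [ 541.7 -151.5  109.7] ang -4.86 gap 29.5 F [ 0.5  0.2 -0.7] J [-28.  16.  98.   0.  66. -23.]
delta units [ 0.1892  0.498  -0.0385] yaw -0.0015
```

Call:
servo_tool([
  [0.02,0.06,0],
  [0.06,0.16,0],
  [0.1,0.28,0],
  [0.15,0.39,0],
  [0.18,0.47,0],
  [0.19,0.5,0],
  [0.19,0.5,0],
  [0.19,0.5,0],
  [0.19,0.5,0],
  [0.19,0.5,0],
], yaw=[0,0,0,0,0,0,0,0,0,0], fingers=[-1,-1,-1,-1,-1,-1,-1,-1,-1,-1])

```text
t: 17.17
tcp_pos: [0.5636, -0.2277, 0.1092]
ee_rot: [[0.996, -0.084, -0.007], [-0.084, -0.996, 0.004], [-0.007, -0.004, -1.0]]
force: [-0.2, -0.6, -0.7]
finger_gap: 0.0296
```

```bash
python3 go.py 563.7 -228.4 -11 -4.6; python3 -c "
from m import *
im,d=save('side','side7')
save('top','top7')
"
```

```text
t 17.17 tcp [ 563.6 -227.7  109.2] ang -4.81 gap 29.6 F [-0.2 -0.6 -0.7] J [-33.  21.  92.   0.  68. -28.]
delta units [0.0069 0.0074 0.801 ] yaw -0.0012
```

View pics/side7.png

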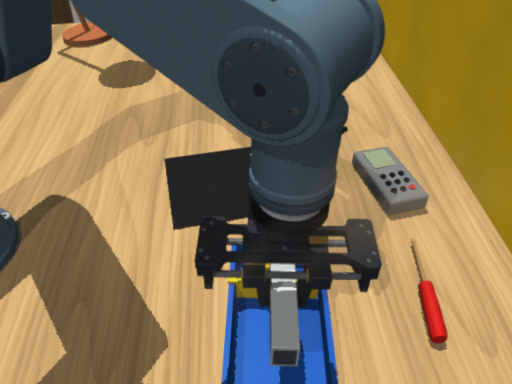

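View pics/top7.png

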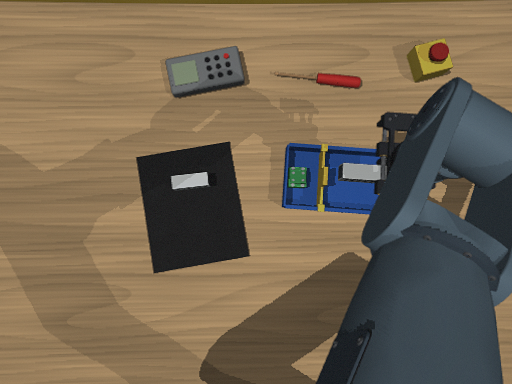

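```bash
python3 -c "
from m import *
a=np.radians(85.5); t=np.array([np.cos(a),np.sin(a)]); xx=np.array([np.sin(a),-np.cos(a)]); c=np.array([567,-187.5])
for n,w in(('side',(slice(270,370),slice(265,302))),('top',(slice(155,190),slice(335,385)))):
    im,d,H,S,V=meas(n,n+'7'); win=np.zeros(d.shape,bool); win[w]=1
    P,uv=pts(n,d,win&(S<50)&(V>70),.10,.2); P=P*1000; 
    L=np.c_[(P[:,:2]-c)@xx,(P[:,:2]-c)@t,P[:,2]]; print(n,np.percentile(L,[1,50,99],axis=0).round(1))
    top=L[L[:,2]>np.percentile(L[:,2],60)-2]; 
    for yy in range(-130,60,20):
        q=top[abs(top[:,1]-yy)<10]
        if len(q)>5: print(yy,q[:,0].mean().round(1),q[:,0].min().round(0),q[:,0].max().round(0),np.median(q[:,2]).round(1))
"
```

```text
side [[ -15.3 -120.5  135.7]
 [  -1.   -81.6  165.3]
 [  14.   -18.8  167.3]]
-130 -3.5 -15.0 14.0 164.8
-110 -0.9 -15.0 14.0 165.3
-90 -0.9 -15.0 14.0 165.4
-70 -1.0 -16.0 14.0 165.3
-50 -0.9 -15.0 14.0 165.6
-30 -0.2 -13.0 14.0 165.5
-10 -0.2 -14.0 13.0 165.0
top [[-13.9 -28.  158.3]
 [  0.5   7.2 164.1]
 [ 15.2  40.9 167.2]]
-30 1.2 -12.0 15.0 164.4
-10 0.6 -14.0 15.0 164.4
10 0.8 -14.0 15.0 164.3
30 0.9 -14.0 16.0 164.3
50 2.7 -11.0 14.0 164.8
```

The held piece spans local y −121 to +40 mm, inside the bay (−135 to +52). It is centred in x, level and lid up, with its top at 165 mm, so it must go down about 121 mm.

Call:
servo_tool([
  [0,0,0.06],
  [0,0,0.16],
  [0,0,0.28],
  [0,0,0.4],
  [0,0,0.5],
  [0,0,0.6],
  [0,0,0.68],
  [0,0,0.74],
  [0,0,0.76],
  [0,0,0.77],
], yaw=[0,0,0,0,0,0,0,0,0,0], fingers=[-1,-1,-1,-1,-1,-1,-1,-1,-1,-1])

```text
t: 18.1
tcp_pos: [0.5627, -0.2272, -0.0069]
ee_rot: [[0.996, -0.084, -0.007], [-0.084, -0.996, 0.005], [-0.007, -0.004, -1.0]]
force: [-0.1, -0.4, -0.4]
finger_gap: 0.0299
```

Call:
servo_tool([
  [0,0,0.004],
  [0,0,0.008],
  [0,0,0.012],
  [0,0,0.016],
  [0,0,0.02],
  [0,0,0.022],
  [0,0,0.024],
  [0,0,0.024],
  [0,0,0.024],
  [0,0,0.024],
], yaw=[0,0,0,0,0,0,0,0,0,0], fingers=[-1,-1,-1,-1,-1,-1,-1,-1,-1,-1])

```text
t: 18.93
tcp_pos: [0.5627, -0.2272, -0.0104]
ee_rot: [[0.996, -0.084, -0.007], [-0.084, -0.996, 0.005], [-0.007, -0.004, -1.0]]
force: [0.9, -0.2, -1.0]
finger_gap: 0.0298
```

```bash
python3 go.py 563.7 -228.4 -12 -4.6; python3 -c "
from m import *
a=np.radians(85.5); t=np.array([np.cos(a),np.sin(a)]); xx=np.array([np.sin(a),-np.cos(a)]); c=np.array([567,-187.5])
for n,w in(('side',(slice(230,384),slice(225,330))),('top',(slice(150,205),slice(325,385)))):
    save(n,n+'8');im,d,H,S,V=meas(n,n+'8'); win=np.zeros(d.shape,bool); win[w]=1
    P,uv=pts(n,d,win&(S<60)&(V>90),.035,.06); P=P*1000
    L=np.c_[(P[:,:2]-c)@xx,(P[:,:2]-c)@t,P[:,2]]; print(n,len(L),np.percentile(L,[1,50,99],axis=0).round(1))
"
```

```text
t 18.93 tcp [ 562.7 -227.2  -10.4] ang -4.81 gap 29.8 F [ 0.9 -0.2 -1. ] J [-33.  31.  94.   0.  56. -28.]
delta units [0.0076 0.0076 0.0103] yaw -0.0012
side 1125 [[ -15.7 -103.    43.5]
 [  -1.3  -70.8   45.8]
 [  13.2  -20.9   48.4]]
top 401 [[-14.6 -25.4  40.9]
 [  0.5   6.4  44.3]
 [ 14.5  39.1  47.7]]
```

View pics/side8.png

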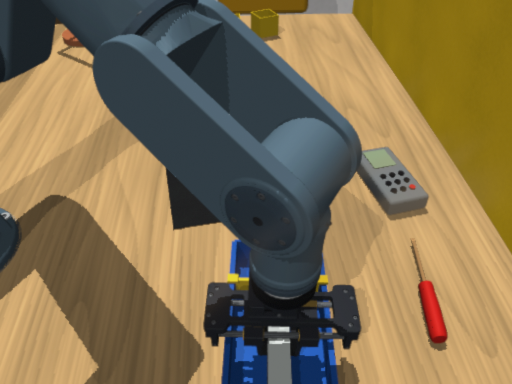

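Call:
servo_tool([
  [0,0,0.002],
  [0,0,0.004],
  [0,0,0.006],
  [0,0,0.008],
  [0,0,0.01],
  [0,0,0.01],
  [0,0,0.01],
  [0,0,0.01],
  [0,0,0.01],
  [0,0,0.01],
], yaw=[0,0,0,0,0,0,0,0,0,0], fingers=[-1,-1,-1,-1,-1,-1,-1,-1,-1,-1])

```text
t: 19.87
tcp_pos: [0.5626, -0.2272, -0.0118]
ee_rot: [[0.996, -0.084, -0.007], [-0.084, -0.996, 0.005], [-0.007, -0.004, -1.0]]
force: [-2.6, 1.4, 3.7]
finger_gap: 0.03
```

The piece touches the floor (z force +3.7 N, z −11.8 mm as predicted). I release with a limited opening, then rise.

Call:
servo_tool([
  [0,0,0],
  [0,0,0],
  [0,0,0],
  [0,0,0],
  [0,0,0],
  [0,0,0],
  [0,0,0],
  [0,0,0],
  [0,0,0],
  [0,0,0],
], yaw=[0,0,0,0,0,0,0,0,0,0], fingers=[-0.2,-0.1,0,0.1,0.1,0.1,0.1,0.1,0.1,0.1])

```text
t: 20.7
tcp_pos: [0.5627, -0.2272, -0.0117]
ee_rot: [[0.996, -0.084, -0.007], [-0.084, -0.996, 0.005], [-0.007, -0.004, -1.0]]
force: [-0.2, -0.3, -0.1]
finger_gap: 0.0483
```

Call:
servo_tool([
  [0,0,-0.05],
  [0,0,-0.12],
  [0,0,-0.22],
  [0,0,-0.36],
  [0,0,-0.5],
  [0,0,-0.64],
  [0,0,-0.78],
  [0,0,-0.9],
  [0,0,-1],
  [0,0,-1],
], yaw=[0,0,0,0,0,0,0,0,0,0], fingers=[0.1,0.1,0.1,0.1,0.1,0.1,0.1,0.1,0.1,0.1])

```text
t: 21.53
tcp_pos: [0.5661, -0.2293, 0.1434]
ee_rot: [[0.996, -0.084, -0.0], [-0.084, -0.996, 0.0], [-0.001, -0.0, -1.0]]
force: [-0.2, -0.4, 0.8]
finger_gap: 0.0483
```

Call:
servo_tool([
  [-0.1,0,0],
  [-0.25,0,0],
  [-0.4,0,0],
  [-0.55,0,0],
  [-0.7,0,0],
  [-0.85,0,0],
  [-1,0,0],
  [-1,0,0],
  [-1,0,0],
  [-1,0,0],
], yaw=[0,0,0,0,0,0,0,0,0,0], fingers=[0.1,0.1,0.1,0.1,0.1,0.1,0.1,0.1,0.1,0.1])

```text
t: 22.37
tcp_pos: [0.4172, -0.2171, 0.1438]
ee_rot: [[0.996, -0.084, 0.001], [-0.084, -0.996, -0.0], [0.001, 0.0, -1.0]]
force: [-0.4, -1.1, 0.7]
finger_gap: 0.0488
```

```bash
python3 go.py 300 -450 200 -4.6; python3 -c "
from m import *
a=np.radians(85.5); t=np.array([np.cos(a),np.sin(a)]); xx=np.array([np.sin(a),-np.cos(a)]); c=np.array([567,-187.5])
for n,w in(('side',(slice(230,384),slice(220,340))),('top',(slice(140,225),slice(280,415)))):
    save(n,n+'9');im,d,H,S,V=meas(n,n+'9'); win=np.zeros(d.shape,bool); win[w]=1
    for nm,m,z in(('trunk',(S<60)&(V>90),(.035,.06)),('yel',(H>20)&(H<35)&(S>150),(.04,.062)),('green',(H>45)&(H<85)&(S>100),(.03,.05))):
        P,uv=pts(n,d,win&m,*z)
        if len(P)<9: print(nm,'none');continue
        r=rect(P);P=P*1000;L=np.c_[(P[:,:2]-c)@xx,(P[:,:2]-c)@t,P[:,2]]; print(n,nm,len(L),r,np.percentile(L,[1,50,99],axis=0).round(1).tolist())
"
```

```text
t 22.37 tcp [ 417.2 -217.1  143.8] ang -4.83 gap 48.8 F [-0.4 -1.1  0.7] J [-42.   1. 111.   0.  68. -37.]
delta units [-0.6476  1.6131 -0.3747] yaw -0.0013
side trunk 2145 (array([ 567.2, -171.4]), array([245.5, 146.6]), 85.28) [[-73.1, -102.1, 41.4], [-1.8, -40.4, 44.4], [67.8, 111.0, 49.6]]
side yel 739 (array([ 570.5, -131.6]), array([ 15.6, 148.7]), 85.43) [[-74.5, 49.3, 40.2], [-1.3, 53.8, 50.6], [72.4, 62.7, 60.7]]
side green 265 (array([575.4, -77.2]), array([46.7, 44.2]), 86.05) [[-22.2, 97.6, 30.2], [-1.3, 112.3, 37.5], [21.4, 133.9, 39.7]]
top trunk 1002 (array([ 566.4, -184.1]), array([243.1, 146.3]), 84.74) [[-68.2, -116.7, 37.5], [-0.6, -35.8, 43.0], [14.5, 120.1, 46.7]]
top yel 216 (array([ 571.5, -129.6]), array([ 13.2, 148.9]), 84.88) [[-74.3, 51.2, 40.4], [-5.0, 58.6, 50.7], [73.6, 63.9, 59.8]]
top green 250 (array([576.1, -78.1]), array([38.7, 43.5]), 89.19) [[-21.4, 90.0, 30.1], [0.3, 110.1, 36.6], [22.5, 129.7, 40.0]]
```

View pics/top9.png

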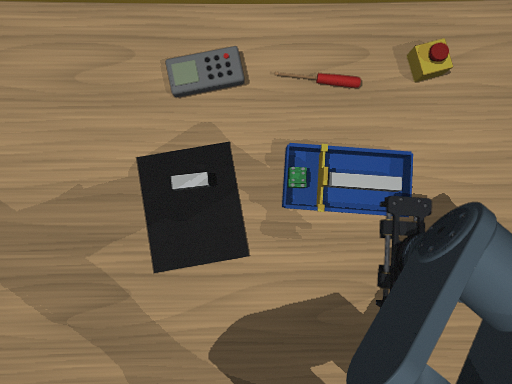

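View pics/side9.png

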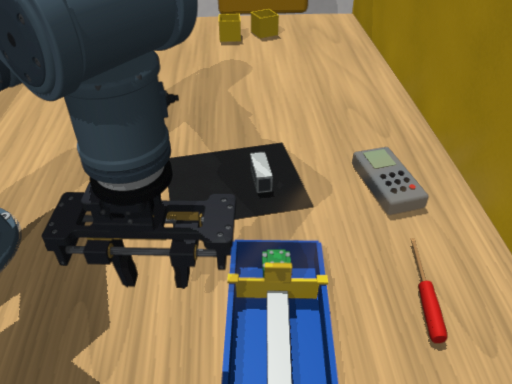

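In the top view the long piece lies lid up in the larger bay at (331–402, 182), clear of the divider at column 323. The block is still at (298, 177) and the arm is clear.

```bash
python3 -c "
from rig import arm
print(arm.hand_in())"
```

```text
the job is handed in; nothing more can be done
None
```

I slid the divider about 73 mm towards the green block, then laid the long trunking lengthwise in the larger bay. The job is handed in at about 22.5 s; no verdict was reported.

**Last checks**
- **Divider:** it stands at local y of about +56 mm, which makes the bay about 187 mm long. That leaves roughly 30 mm to the block.
- **Block:** it is within 1 mm of its starting position in both views.
- **Long piece:** it lies lid up, straight and near the middle across the tote. Just before lowering, it measured local y −121 to +40 mm, clear of the end wall and the divider. Its top now reads 43–44 mm against 44 mm expected, so it is flat on the floor.
- **Other items:** the short piece is still on the mat, and the arm is well clear of everything.

**Failures and disagreements**
- **Missed first grip:** the fingers closed on air just above the tab. The camera showed the real fingertips about 28–29 mm higher than the reported TCP. I corrected for this, and the second grip, the trunking grip and the floor contact (3.7 N) all agreed with the correction.
- **Last masks:** the final trunking masks also picked up parts of the tote's rim. Their outlines were therefore not usable for its end positions, and I relied on the pictures and the pre-lowering measurement instead.

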